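# Spring open the trick chest with the release rod

## Robot

A 6-joint arm with a two-finger parallel gripper is mounted at the origin on the work surface. World frame = base frame: x ahead of the robot, y to its left, z up, the work surface at z = 0. Lengths are in m, angles in degrees, forces in N, time in s.
With the tool pointing down it reaches from about 0.375 to 0.9 m from the base axis. Payload 3.1 kg.
Tool frame: the origin (TCP) lies midway between the tips of the shut fingers; the grasp point (between the pads) lies 19 mm behind it; z points along the fingers, y is the direction in which the jaws open and shut (so a half turn about z gives the same grasp; the last joint's range is limited). The gripper opens to 87 mm and grips with 3 to 60 N. Pads are 19 mm wide; open, the fingers measure 117 mm over their backs; the gripper's body (75 mm by 190 mm) begins 51 mm behind the grasp point.
Start: joints at [-81.962, 30.224, 82.088, -0, 67.689, -10.227], TCP at [0.196, -0.593, 0.223] pointing down, gripper open.
Joint ranges: [-176.69, 176.69], [-43.24, 126.21], [12.49, 139.97], [-82, 262], [0, 151.66], [-163.58, 163.58]. Speed limits (degrees/s): [159.86, 159.86, 180, 180, 180, 180].

## Interface

Orientations are given as a 3x3 rotation matrix whose columns are the frame's x, y, z axes.
In Python, from rig import status, vision, bot, models gives the robot as it stands.
- The arm moves only by the tool send_rows, never from a script. Its argument "moves" is a list of rows, each a list of 7 numbers: the shift along the tool's x, y, z in units of 25 mm (1.0 is 25 mm), then the turn, a rotation vector about the tool's x, y, z in units of 10 degrees (1.0 is 10 degrees), then the closure, from -1 (fully open) to 1 (shut), so that 0 is half open. In form: [[dx, dy, dz, rx, ry, rz, hand], ...]. A call has 1 to 12 rows; each row shifts and turns the commanded pose from where the row before left it, along the tool's axes as they then stand; what a row does not reach is not made up. A row lasts 1/8 s, in which the tool goes at most 62.5 mm and 10.7 degrees, less where a joint would pass 70% of its speed; a pose out of reach is approached as far as the arm can. A call is refused whole if a number of a shift passes 1 or a number of a turn 1, either way. A call with a gripper value outside its range is refused whole. The fingers move at their own pace and stop on an object; the grip force is fixed at half the most. Time passes only in rows, so rows that do not move let the fingers close. It gives the time, the measured TCP pose, the force and the opening at its end, in the units of the state.
- status.read_state(): the state, without advancing time (a new reading comes with each control period).
- vision.capture(name): name is "scene" or "top"; returns a dict with "img" (400x640x3 uint8, red, green, blue), "depth" (400x640 float32, m along the optical axis (not along the pixel's ray), 0 where there is no reading), "fx", "fy", "cx", "cy" (pixels), "distortion" ([k1, k2, p1, p2, k3] as OpenCV has them; the pictures are not rectified), "pose" (4x4, takes a point from camera to world coordinates). Camera axes: x right, y up, looking along -z (the intrinsics and any distortion apply to the point x, -y, -z); pixel columns grow to the right and rows downward; lengths in m; the calibration is good to about 2 mm. A picture is of the moment at which its call begins.
- bot.hand_in(): hands the job in, once; it reports no verdict.
Trained networks look in the newest picture that a camera, given by its name, has taken for a name from the list of things; names that differ only in an ending like _2 or _b are one class to them, and where a whole thing is asked for, a point or a joint stands for the part that bears it (a point fixed in the world has none). Each returns a list of dicts, best first, with "confidence" (0 to 1); they miss things now and then, are a little off and sometimes report something else, mostly with a low value. They report only what shows in the picture. A call takes as long as a camera call. They do not tell look-alikes from the thing itself.
- models.masks_of(camera, name): "mask" (400x640 bool, what is visible of it) and "extent" ([left, top, right, bottom] in pixels, round what is visible of it).
- models.landmark_of(camera, name): "point" ([column, row] in pixels: a listed point, or the origin of a listed thing).
The state is a dict: "time_s": time; "joint_positions": joint angles; "qvel": joint speeds; "tau": joint torques, N m; "position": TCP position; "tcp_rot": TCP orientation; "force": force on the tool from outside, world axes, zero at the start; "moment": the same for the moment, N m; "opening": opening from 0.0 (shut) to 1.0 (fully open).
Only numpy, scipy, OpenCV 4.12 (cv2) and the standard library are available. Lean on these libraries where they do the work, as an engineer would, in place of code of your own. Each camera call takes 0.05 s, during which the arm holds its last target.

## Task

The chest's tray is held shut by a hidden spring latch. Take the red-handled release rod out of its rack, push its thin end straight into the brass-ringed hole until the latch lets go and the tray springs out a little, then leave the rod lying in the pale V rest and pull the tray fully out to its stop. Do not knock over or push aside the elephant, the tin or the bowl.

Things in the scene. Friction and masses are not known exactly. Their poses are not given: they have to be found in the camera images.
- chest: Fixed teak chest, carved sun on top, 130 mm (its x) by 190 mm (y) by 80 mm high. Origin under its middle. The access hole is in its -y side, the sliding tray in its +x side.
- hole (a point): Centre of the mouth of the brass-ringed hole at the outer face of the chest's -y side, 45 mm above the table, 30 mm to -x of the chest's middle; a brass line on the chest's top leads to it. Chest axes: +y runs level straight into the hole. Hole round, 16 mm wide, 3 mm chamfer, wall 12 mm, bore behind it 24 mm square. The rod's handle cannot enter: it meets the chest with the tip 140 mm deep.
- latch (a joint): Push of the hidden latch plate (22 mm square, 115 mm deep behind the hole's mouth), m: 0 at rest, lets the tray go at about 0.008 (tip about 123 mm deep, 6 to 8 N), end of travel 0.028. Springs back when the rod leaves.
- tray (a joint): How far the tray is out, m: 0 shut, 0.062 at its stop. Slides level to the chest's +x. Locked until the latch is tripped; then a spring throws it out 0.02 to 0.03 and it stays where it is left (friction about 1.5 N). Cannot be shut again: do not push it back.
- tray_pull (a point): Grip point of the pale tongue on the tray's dark front; moves with the tray. Chest axes: +x is the way the tray opens. The tongue is 16 mm thick (along y), stands 36 mm out from the front along x (this point 22 mm out) and spans 27 to 61 mm above the table, this point 44 mm. Grip it from above across y; the chest's top is at 80 mm.
- rod: Release rod, 210 mm, about 80 g: steel shank 8 mm thick, 140 mm long, then a round red handle. Origin on its axis 80 mm behind the shank's tip, +x along the axis to the tip. Balance point about 100 mm behind the tip. Starts level in the rack; there only the front of the shank can be gripped, and held so it cannot reach the latch: lay it in the rest and take it again by the handle.
- rod_tip (a point): Centre of the end of the steel shank, rod axes.
- rod_handle (a point): Middle of the red handle, on the axis, 95 mm behind the rod's origin; rod axes. The handle is 70 mm long and gripped as a 24 mm cylinder.
- rack: Fixed teak rack. Origin on the table under the rod's origin as it first lies (rod axis 45 mm up), +x towards the tip. V post 12 mm thick at x = 65 mm, top 55 mm; cheeks 70 mm high, 44 mm wide overall, from x = -15 to -142 mm hide the handle. Between x = -10 and 55 mm the shank lies free over a base 10 mm high. Open above: the rod lifts straight out.
- rest_seat (a point): Middle of the fixed pale V rest at the height of the shank's axis in it (45 mm up); +x along the rest. V posts 12 mm thick at x = -45 and +45 mm, mouths 31 mm wide, tops 55 mm; base 114 by 60 by 10 mm. With the rod's origin here and its axis along x, either way round, it lies balanced with the handle sticking out free, 9 mm clear of the post.
- elephant: Bystander: loose carved dark elephant, 115 mm long, 85 mm high, origin under its middle.
- tin: Bystander: loose green tin, 60 mm wide, 75 mm high, origin under its middle.
- bowl: Bystander: loose small pale wooden bowl, 70 mm wide, 38 mm high, origin under its middle.
Not all that is in view belongs to the job. Leave any black or pink look-alike of the rod alone. What is shaped like the part that bears rest_seat but pink is not meant.

How it is judged (in metres and radians):
On the way:
1. the tray springs out while the rod's tip is deep in the hole (value of joint tray above 0.012 m and y of rod_tip in the frame of hole above 0.11 m), for 0.05 s.
At the end, for the whole second after the job is handed in: The tray is out by more than 55 of its 62 mm; the rod lies still in both Vs of the rest, released, its axis within 0.1 rad of the rest's and its origin within 35 mm of the seat (8 mm sideways and in height) (value of joint tray above 0.055 m and horizontal distance between rod and rest_seat below 0.035 m and y of rod in the frame of rest_seat between -0.008 and 0.008 m and z of rod in the frame of rest_seat between -0.008 and 0.008 m and angle between the x axis of rod and the x axis of rest_seat, either way round below 0.1 rad and linear speed of rod below 0.02 m/s); the robot touches nothing.
It fails at once if a bystander is pushed more than 30 mm (distance of any of elephant, tin, bowl from where it was at the start of the episode above 0.03 m).
It fails at once if a bystander is knocked over (angle between any of elephant, tin, bowl's own z axis and vertical above 0.6 rad).
It also fails if it takes over 72 s, if anything falls off the work surface, if the arm or the gripper's body presses on something with over 40 N, if the wrist force passes 120 N, or if a joint passes its speed limit or range.

## Working session

There is one attempt and no reset: what is moved stays moved. The work goes in short steps, Python scripts to look and compute and a tool call to move; the robot and the scene stay as the last step left them, time stands still between calls to the robot, and variables do not carry over. Pictures are saved under pics/ and viewed, and the job is handed in when it is done.

Besides the shell and the picture viewer there is one more tool, called after "Request:" as name([rows], argument=value, ...), one row to a line, values as JSON. send_rows: Moves the arm, as the interface text tells. Its arguments: {"type":"object","properties":{"moves":{"type":"array"}},"required":["moves"]}

```bash
ls; mkdir -p pics; python3 - <<'E'
from rig import status, vision, bot, models
import cv2
s=status.read_state(); print(s)
for n in ("scene","top"):
    c=vision.capture(n); cv2.imwrite(f"pics/{n}0.png",c["img"][:,:,::-1]); print(n,c["fx"],c["fy"],c["cx"],c["cy"],c["distortion"],c["pose"])
E
```

```text
pics
{'time_s': 0.0, 'joint_positions': array([-8.19626303e+01,  3.02781843e+01,  8.21567565e+01, -3.28084701e-04,
        6.76873011e+01, -1.02261839e+01]), 'qvel': array([ 0.06512468, -0.11372278,  0.14372575,  0.02758846,  0.05709692,
        0.05170455]), 'tau': array([ 8.98497728e-04, -4.40037811e+01, -1.76589292e+01,  6.34015328e-02,
        5.84775140e-02, -1.65675478e-04]), 'position': array([ 0.19580252, -0.59277219,  0.22157794]), 'tcp_rot': array([[ 9.49624393e-01,  3.13390205e-01, -3.03552364e-04],
       [ 3.13390129e-01, -9.49622118e-01,  2.11182520e-03],
       [ 3.73565294e-04, -2.10057104e-03, -9.99997724e-01]]), 'force': array([-0.03915153,  0.24291265, -0.45925058]), 'moment': array([0.04265017, 0.01806133, 0.01122709]), 'opening': 1.0005035768754191}
scene 460.641878548552 460.641878548552 322.20532773020847 203.77344747665498 [-0.09080817  0.          0.          0.          0.        ] [[ 0.87230157 -0.39175819  0.29260125  0.90906016]
 [ 0.48868347  0.67805416 -0.54902735 -0.82299384]
 [ 0.01668647  0.62190681  0.78291346  1.06903279]
 [ 0.          0.          0.          1.        ]]
top 405.89937752164445 405.89937752164445 315.35204646795165 199.79762876393485 [-0.07533468  0.          0.          0.          0.        ] [[-0.02300885  0.99693261 -0.07480616  0.4407991 ]
 [-0.99964941 -0.0219618   0.01478954 -0.123657  ]
 [ 0.01310129  0.07512022  0.99708842  1.07455335]
 [ 0.          0.          0.          1.        ]]
```

View pics/scene0.png

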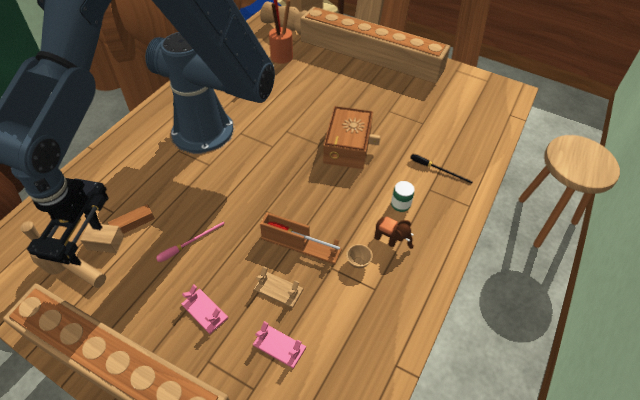

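View pics/top0.png

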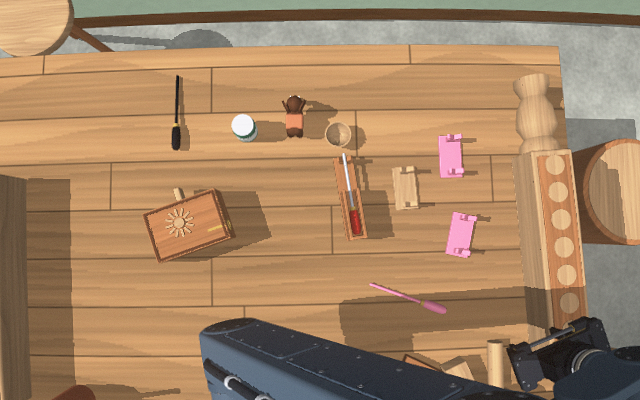

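The scene view shows the red-handled rod in the rack at about (300,238), the pale rest at (278,288), and pink rest look-alikes at (204,309) and (279,345). The chest is at (350,135). The top view shows the rod at (349,195), the pale rest at (405,187), the chest at (188,225), and the tin, elephant and bowl at (244,127), (294,117) and (338,133).

```bash
cat > h.py <<'E'
import numpy as np, cv2
from rig import status, vision, bot, models
def ray(c,p):
    K=np.array([[c["fx"],0,c["cx"]],[0,c["fy"],c["cy"]],[0,0,1]])
    u=cv2.undistortPoints(np.array([[p]],float),K,np.array(c["distortion"],float))[0,0]
    d=c["pose"][:3,:3]@np.array([u[0],-u[1],-1.]); return c["pose"][:3,3],d
def onz(c,p,z):
    o,d=ray(c,p); return o+d*(z-o[2])/d[2]
def proj(c,P):
    P=np.atleast_2d(P); Q=(P-c["pose"][:3,3])@c["pose"][:3,:3]
    K=np.array([[c["fx"],0,c["cx"]],[0,c["fy"],c["cy"]],[0,0,1]])
    Q=Q*np.array([1,-1,-1]); return cv2.projectPoints(Q,np.zeros(3),np.zeros(3),K,np.array(c["distortion"],float))[0][:,0]
def cloud(c,mask):
    r,cc=np.nonzero(mask&(c["depth"]>0)); p=np.stack([cc,r],1).astype(float)
    K=np.array([[c["fx"],0,c["cx"]],[0,c["fy"],c["cy"]],[0,0,1]])
    u=cv2.undistortPoints(p[:,None],K,np.array(c["distortion"],float))[:,0]
    z=c["depth"][r,cc]; X=np.stack([u[:,0]*z,-u[:,1]*z,-z],1)
    return X@c["pose"][:3,:3].T+c["pose"][:3,3]
E
python3 - <<'E'
from h import *
np.set_printoptions(precision=4,suppress=True)
C={n:vision.capture(n) for n in ("scene","top")}
Z=dict(chest=0,hole=.045,tray_pull=.044,rod=.045,rod_tip=.045,rod_handle=.045,rack=0,rest_seat=.045,elephant=0,tin=0,bowl=0)
for k,z in Z.items():
  for n in C:
    for r in models.landmark_of(n,k)[:4]:
        print(k,n,np.round(r["point"],1),round(r["confidence"],2),onz(C[n],r["point"],z)[:2])
E
```

```text
chest scene [349.  144.2] 0.61 [0.4632 0.1912]
chest top [193.8 227.3] 0.86 [0.4554 0.1842]
hole scene [333.6 153.3] 0.58 [0.4589 0.0881]
hole top [229.2 224.8] 0.96 [0.4593 0.0808]
tray_pull scene [374.8 139.8] 0.7 [0.544  0.2095]
tray_pull scene [387.5 238.9] 0.62 [ 0.7373 -0.1216]
tray_pull top [178.3 190.7] 0.5 [0.5492 0.2116]
rod scene [197.3 234.1] 0.68 [ 0.2852 -0.365 ]
rod scene [309.6 237. ] 0.63 [ 0.5527 -0.2212]
rod scene [450.4 173.7] 0.45 [0.8066 0.1918]
rod top [348.8 184. ] 0.94 [ 0.5566 -0.2253]
rod top [400.  297.7] 0.68 [ 0.2655 -0.3469]
rod top [179.1 105.2] 0.58 [0.7736 0.2112]
rod_tip scene [475.3 180.7] 0.73 [0.8824 0.2033]
rod_tip scene [337.4 248.8] 0.65 [ 0.6352 -0.2172]
rod_tip scene [223.3 222.7] 0.62 [ 0.3233 -0.2989]
rod_tip top [344.3 151. ] 0.8 [ 0.6423 -0.2163]
rod_tip top [368.5 279.6] 0.79 [ 0.3133 -0.2683]
rod_tip top [177.3  75.4] 0.66 [0.8548 0.2174]
rod_tip top [353.4 220.5] 0.61 [ 0.4632 -0.2343]
rod_handle scene [166.8 255.1] 0.91 [ 0.2577 -0.4584]
rod_handle scene [421.8 160.8] 0.66 [0.7105 0.198 ]
rod_handle scene [348.8 144.5] 0.66 [0.482  0
[... 394 characters left out ...]
4189 -0.5196]
rest_seat scene [277.2 338.4] 0.71 [ 0.6307 -0.5046]
rest_seat scene [277.9 277.3] 0.65 [ 0.5453 -0.3674]
rest_seat top [454.6 153.4] 0.97 [ 0.6312 -0.5043]
rest_seat top [408.4 187. ] 0.82 [ 0.5457 -0.3786]
rest_seat top [467.3 232.6] 0.76 [ 0.4249 -0.5274]
rest_seat top [197.  225.6] 0.63 [0.459  0.1631]
elephant scene [387.  237.3] 0.84 [ 0.7265 -0.0872]
elephant top [295.3 128.8] 0.71 [ 0.7145 -0.09  ]
tin scene [397.8 204.1] 0.72 [0.7053 0.0383]
tin top [250.  130.5] 0.93 [0.7126 0.0322]
bowl scene [356.  262.5] 0.7 [ 0.6875 -0.2043]
bowl scene [276.2 278.7] 0.28 [ 0.5277 -0.3532]
bowl scene [279.7 230.5] 0.15 [ 0.4525 -0.2178]
bowl top [334.5 135.7] 0.71 [ 0.6934 -0.1952]
```

```bash
python3 - <<'E'
import cv2
a=cv2.imread("pics/top0.png")[120:280,130:430]; cv2.imwrite("pics/topz.png",cv2.resize(a,None,fx=2.6,fy=2.6,interpolation=2))
a=cv2.imread("pics/scene0.png")[90:330,230:430]; cv2.imwrite("pics/scz.png",cv2.resize(a,None,fx=2.5,fy=2.5,interpolation=2))
E
```

```text
(no output)
```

View pics/topz.png

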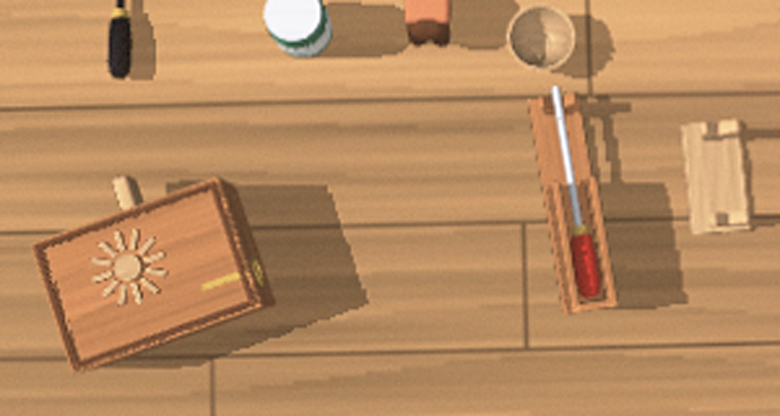

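View pics/scz.png

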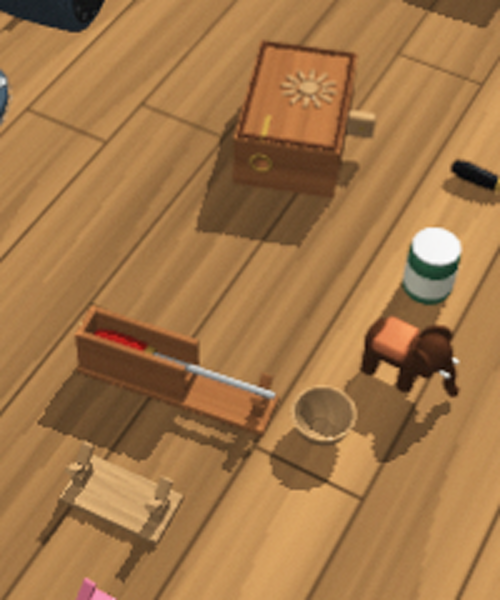

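```bash
python3 - <<'E'
from h import *
np.set_printoptions(precision=4,suppress=True)
C={n:vision.capture(n) for n in ("scene","top")}
for n in C:
    for k in ("chest","rest_seat","rack","rod","tray_pull"):
        for m in models.masks_of(n,k)[:5]:
            P=cloud(C[n],m["mask"]); 
            if len(P)<5: continue
            md=np.median(P,0)
            print(n,k,round(m["confidence"],2),m["extent"],len(P),md,"zmax",np.percentile(P[:,2],98))
            if k=="chest":
                T=P[(P[:,2]>.072)&(P[:,2]<.088)]; print("  top z",np.median(T[:,2]),cv2.minAreaRect((T[:,:2]*1000).astype(np.float32)))
            if k in("rest_seat","rack"):
                T=P[P[:,2]>-0.004]; print("  rect",cv2.minAreaRect((T[:,:2]*1000).astype(np.float32)))
                T=P[P[:,2]>.03]; print("  hi",len(T), cv2.minAreaRect((T[:,:2]*1000).astype(np.float32)) if len(T)>3 else '')
            if k=="rod":
                c,s=P.mean(0),np.linalg.svd(P-P.mean(0))[2][0]; print("  axis",s,np.degrees(np.arctan2(s[1],s[0])))
E
```

```text
scene chest 0.86 [325.3, 105.3, 383.3, 170.0] 2530 [0.4774 0.1454 0.0796] zmax 0.08599087570453477
  top z 0.08126761747385591 ((462.7464904785156, 180.9185333251953), (130.8964080810547, 192.3533172607422), 18.41771697998047)
scene rest_seat 0.86 [182.5, 285.6, 227.7, 332.9] 1145 [ 0.4209 -0.5246  0.0114] zmax 0.05447750119188562
  rect ((419.1544494628906, -521.284912109375), (64.02363586425781, 124.7486572265625), 77.00487518310547)
  hi 216 ((422.1148986816406, -522.8423461914062), (39.10124206542969, 107.98374938964844), 76.37239837646484)
scene rest_seat 0.62 [253.0, 267.3, 304.2, 305.9] 1020 [ 0.5503 -0.3829  0.0111] zmax 0.054699366882571064
  rect ((550.8723754882812, -376.1377868652344), (114.86158752441406, 68.11302185058594), 2.41827392578125)
  hi 172 ((550.0525512695312, -379.40826416015625), (104.57299041748047, 39.52558898925781), 3.450618028640747)
scene rest_seat 0.61 [253.1, 323.3, 302.3, 368.0] 1171 [ 0.6316 -0.5088  0.0112] zmax 0.05454183413297201
  rect ((633.275146484375, -507.0866394042969), (64.97791290283203, 113.42353057861328), 85.94816589355469)
  hi 200
[... 2343 characters left out ...]
21875, 59.165138244628906), 9.410970687866211)
  hi 729 ((523.5009765625, -229.44097900390625), (212.8129425048828, 44.762569427490234), 7.8298726081848145)
top rod 0.77 [339.5, 151.6, 363.1, 235.0] 431 [ 0.4899 -0.2302  0.0494] zmax 0.05818064964728226
  axis [-0.989  -0.1304  0.0694] -172.4881703076325
top rod 0.73 [373.5, 285.0, 446.0, 312.4] 422 [ 0.2473 -0.4171  0.0164] zmax 0.02670185787186845
  axis [-0.353  -0.9318  0.0844] -110.74659820287168
top rod 0.64 [173.3, 74.9, 184.7, 153.1] 442 [0.7379 0.229  0.0128] zmax 0.02627736736769581
  axis [-0.9947 -0.0123  0.1017] -179.29429844081065
top tray_pull 0.65 [173.6, 185.1, 184.4, 201.1] 83 [0.5417 0.2065 0.0587] zmax 0.06286387762671469
```

```bash
cat > ov.py <<'E'
from h import *
def fr(x,y,yaw): 
    a=np.radians(yaw); return lambda p:np.array([x+p[0]*np.cos(a)-p[1]*np.sin(a),y+p[0]*np.sin(a)+p[1]*np.cos(a),p[2]])
chest=fr(.461,.182,18.6); rest=fr(.5495,-.3785,2.7); rack=fr(.557,-.2245,7.8)
def overlay(n,name,crop,sc,segs):
    c=vision.capture(n); im=cv2.resize(c["img"][:,:,::-1],None,fx=sc,fy=sc,interpolation=cv2.INTER_CUBIC)
    for f,a,b,col in segs:
        q=((proj(c,[f(a),f(b)])+.5)*sc).astype(int); cv2.line(im,tuple(map(int,q[0])),tuple(map(int,q[1])),col,1)
    x0,y0,x1,y1=[int(v*sc) for v in crop]; cv2.imwrite(name,im[y0:y1,x0:x1]); return c
G=(0,255,0);Y=(255,255,0)
segs=[(rack,(-.13,0,.045),(.08,0,.045),G),(rack,(.08,-.01,.045),(.08,.01,.045),Y),(rest,(-.051,0,.045),(.051,0,.045),G)]
b=[(-.065,-.095),(.065,-.095),(.065,.095),(-.065,.095)]
segs+=[(chest,(*b[i],.08),(*b[(i+1)%4],.08),G) for i in range(4)]
segs+=[(chest,(-.03,-.175,.045),(-.03,-.095,.045),Y)]
for d in ((-.057,-.03),(-.057,.03)): segs.append((rest,(*d,.01),(.057,d[1],.01),Y))
if __name__=="__main__":
    overlay("top","pics/ov_top.png",(130,130,430,280),2.6,segs)
    overlay("scene","pics/ov_sc.png",(230,90,400,320),2.5,segs)
E
python3 ov.py
```

```text
(no output)
```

View pics/ov_top.png

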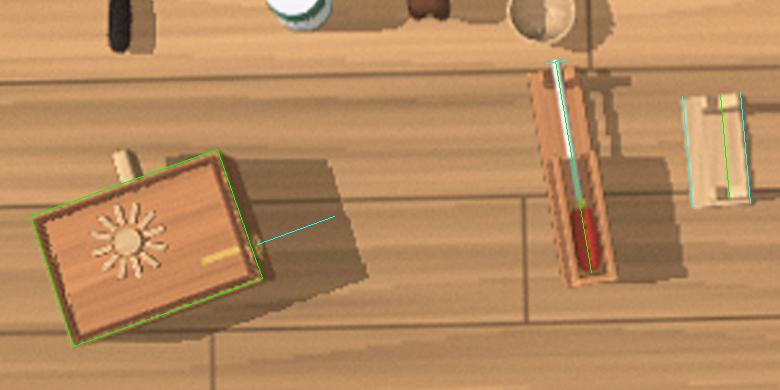

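View pics/ov_sc.png

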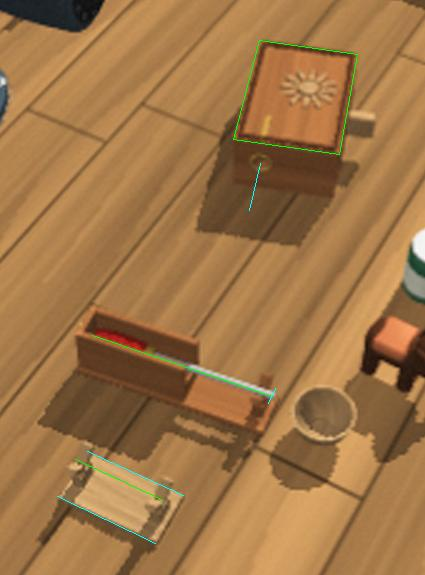

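```bash
cat > go.py <<'E'
import sys; from h import *
# usage: x y z yaw -> shift in units in tool axes AFTER turning, turn about tool z in units
np.set_printoptions(precision=3,suppress=True)
def plan(x,y,z,yaw):
    s=status.read_state(); R=s["tcp_rot"]; p=s["position"]
    cy=np.degrees(np.arctan2(R[1,0],R[0,0])); dt=(yaw-cy+180)%360-180
    a=np.radians(yaw); T=np.array([[np.cos(a),np.sin(a),0],[np.sin(a),-np.cos(a),0],[0,0,-1]])
    d=T.T@(np.array([x,y,z])-p)/.025
    print("t",round(s["time_s"],2),"pos",p,"yaw",cy,"zaxis",R[:,2],"F",s["force"],"open",round(s["opening"],3),"| turn units",-dt/10,"shift(after turn)",d,"j",s["joint_positions"])
plan(*map(float,sys.argv[1:5]))
E
python3 go.py .565 -.2234 .12 7.8
```

```text
t 2.0 pos [ 0.196 -0.593  0.223] yaw 18.266891341979314 zaxis [-0.  0. -1.] F [-0.539 -0.867 -0.385] open 1.002 | turn units 1.0466891341979305 shift(after turn) [ 16.636 -12.662   4.101] j [-81.962  30.225  82.088  -0.001  67.69  -10.228]
```

Request:
send_rows([
  [0,0,0,0,0,1,-0.3],
  [0.98,-0.75,0,0,0,0.05,-0.3],
  [0.98,-0.75,0,0,0,0,-0.3],
  [0.98,-0.75,0,0,0,0,-0.3],
  [0.98,-0.75,0,0,0,0,-0.3],
  [0.98,-0.75,0,0,0,0,-0.3],
  [0.98,-0.75,0,0,0,0,-0.3],
  [0.98,-0.75,0,0,0,0,-0.3],
  [0.98,-0.75,0,0,0,0,-0.3],
  [0.98,-0.75,0,0,0,0,-0.3],
  [0.98,-0.75,0,0,0,0,-0.3],
  [0.98,-0.75,0,0,0,0,-0.3],
])

```text
time_s: 3.5
position: [0.4356, -0.3518, 0.2227]
tcp_rot: [[0.991, 0.135, 0.0], [0.135, -0.991, -0.0], [0.0, 0.0, -1.0]]
force: [-0.0, -0.6, 0.4]
opening: 0.65
```

Request:
send_rows([
  [0.98,-0.75,0,0,0,0,-0.3],
  [0.98,-0.75,0,0,0,0,-0.3],
  [0.98,-0.75,0.5,0,0,0,-0.3],
  [0.98,-0.75,0.5,0,0,0,-0.3],
  [0.98,-0.75,0.5,0,0,0,-0.3],
  [0.98,-0.66,0.6,0,0,0,-0.3],
  [0,0,1,0,0,0,-0.3],
  [0,0,1,0,0,0,-0.3],
  [0,0,0,0,0,0,-0.3],
])

```text
time_s: 4.62
position: [0.5643, -0.2224, 0.1182]
tcp_rot: [[0.991, 0.135, -0.004], [0.135, -0.991, 0.003], [-0.004, -0.003, -1.0]]
force: [-0.3, 0.1, -0.2]
opening: 0.649
```

```bash
python3 go.py .565 -.2234 .026 7.8
```

```text
t 4.62 pos [ 0.564 -0.222  0.118] yaw 7.780823135007629 zaxis [-0.004  0.003 -1.   ] F [-0.307  0.109 -0.164] open 0.649 | turn units -0.0019176864992374476 shift(after turn) [0.022 0.042 3.687] j [-32.058  36.444  89.79   -0.001  54.043  50.163]
```

Request:
send_rows([
  [0,0.04,1,0,0,0,-0.3],
  [0,0,1,0,0,0,-0.3],
  [0,0,1,0,0,0,-0.3],
  [0,0,0.65,0,0,0,-0.3],
  [0,0,0,0,0,0,-0.3],
  [0,0,0,0,0,0,1],
  [0,0,0,0,0,0,1],
  [0,0,0,0,0,0,1],
  [0,0,0,0,0,0,1],
  [0,0,0,0,0,0,1],
])

```text
time_s: 5.88
position: [0.5658, -0.2244, 0.0289]
tcp_rot: [[0.991, 0.135, 0.0], [0.135, -0.991, -0.0], [0.0, 0.0, -1.0]]
force: [0.3, 0.1, 0.1]
opening: 0.168
```

```bash
python3 go.py .565 -.2234 .026 7.8; python3 ov.py
```

```text
t 5.88 pos [ 0.566 -0.224  0.029] yaw 7.765329227416247 zaxis [ 0. -0. -1.] F [0.316 0.071 0.093] open 0.168 | turn units -0.003467077258375184 shift(after turn) [-0.027 -0.044  0.118] j [-32.14   44.155  92.035   0.001  43.798  50.094]
```

View pics/ov_sc.png

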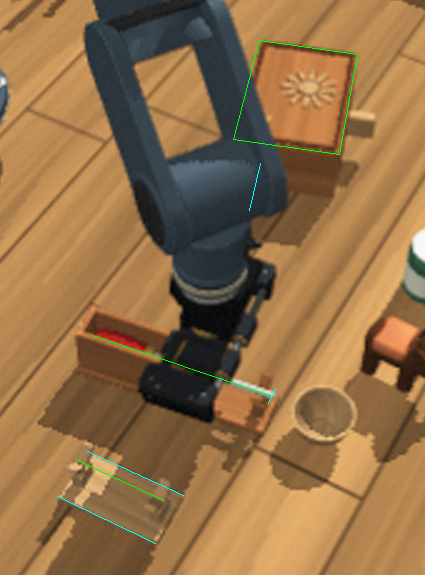

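Request:
send_rows([
  [0,0,0,0,0,0,1],
  [0,0,0,0,0,0,1],
  [0,0,0,0,0,0,1],
  [0,0,-0.5,0,0,0,1],
  [0,0,-1,0,0,0,1],
  [0,0,-1,0,0,0,1],
  [0,0,-1,0,0,0,1],
  [0,0,0,0,0,0,1],
])

```text
time_s: 6.98
position: [0.5675, -0.2257, 0.1189]
tcp_rot: [[0.991, 0.135, 0.005], [0.135, -0.991, -0.003], [0.005, 0.004, -1.0]]
force: [0.0, -0.5, -0.1]
opening: 0.076
```

```bash
python3 go.py .5575 -.3781 .110 2.7; python3 - <<'E'
from ov import *
g=fr(.557,-.2245,7.8)
s=[(g,(-.13,0,.130),(.08,0,.130),G)]+segs[2:3]
overlay("top","pics/a_top.png",(250,110,450,270),4,s)
overlay("scene","pics/a_sc.png",(230,150,400,310),4,s)
E
```

```text
t 6.97 pos [ 0.567 -0.226  0.119] yaw 7.762566156718203 zaxis [ 0.005 -0.003 -1.   ] F [ 0.039 -0.516 -0.075] open 0.076 | turn units 0.5062566156718191 shift(after turn) [-0.686  6.072  0.357] j [-32.152  36.436  89.639  -0.015  53.567  50.095]
```

View pics/a_sc.png

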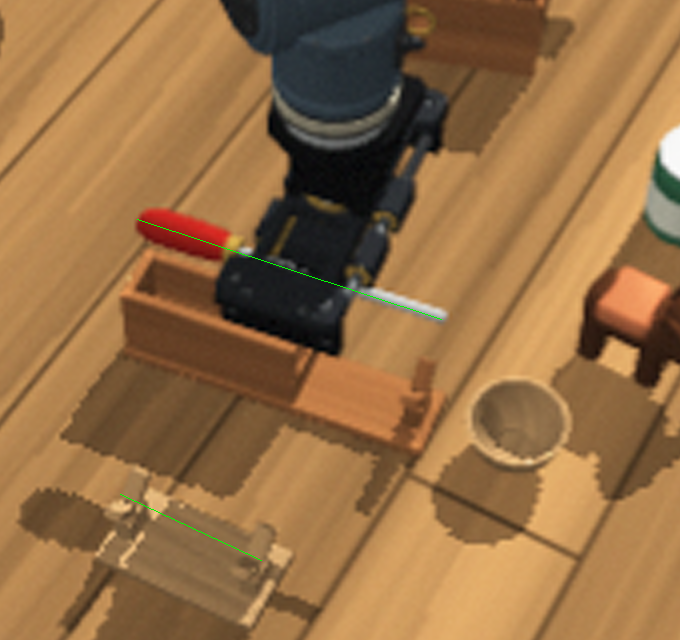

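View pics/a_top.png

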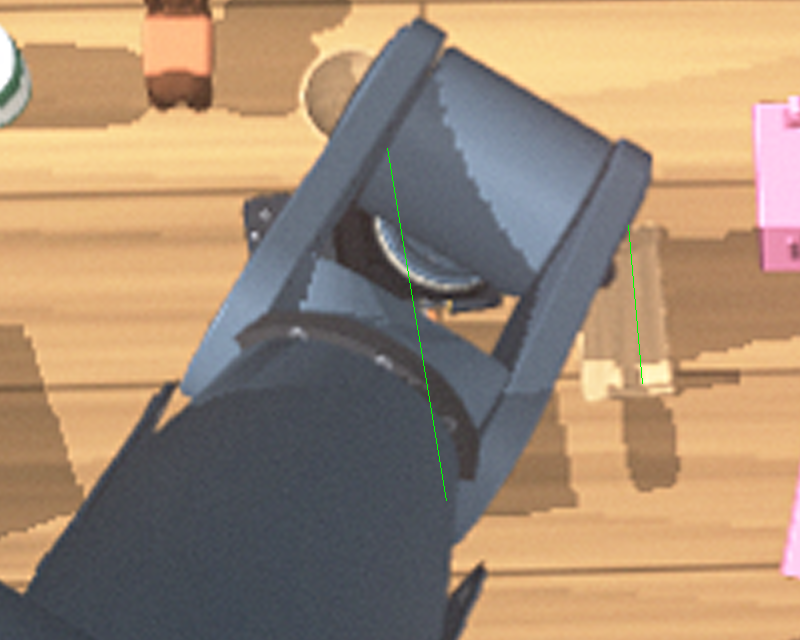

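Request:
send_rows([
  [0,0,0,0,0,0.5,1],
  [-0.1,0.7,0,0,0,0,1],
  [-0.1,0.9,0,0,0,0,1],
  [-0.1,0.9,0,0,0,0,1],
  [-0.1,0.9,0,0,0,0,1],
  [-0.1,0.9,0,0,0,0,1],
  [-0.1,0.9,0,0,0,0,1],
  [-0.05,0.85,0,0,0,0,1],
  [0,0,0.5,0,0,0,1],
  [0,0,0.5,0,0,0,1],
  [0,0,0,0,0,0,1],
  [0,0,0,0,0,0,1],
])

```text
time_s: 8.57
position: [0.557, -0.3753, 0.091]
tcp_rot: [[0.999, 0.049, -0.001], [0.049, -0.999, 0.001], [-0.0, -0.001, -1.0]]
force: [0.3, -0.5, -0.3]
opening: 0.075
```

```bash
python3 go.py .5582 -.3781 .029 2.7; python3 - <<'E'
from ov import *
s=[(rest,(-.13,0,.045),(.08,0,.045),G)]
overlay("top","pics/b_top.png",(320,130,470,260),5,s)
overlay("scene","pics/b_sc.png",(220,210,340,310),6,s)
E
```

```text
t 8.57 pos [ 0.557 -0.375  0.091] yaw 2.8249154106053194 zaxis [-0.001  0.001 -1.   ] F [ 0.324 -0.501 -0.266] open 0.075 | turn units 0.012491541060532541 shift(after turn) [0.043 0.114 2.479] j [-43.489  42.607  80.72    0.007  56.72   43.682]
```

View pics/b_sc.png

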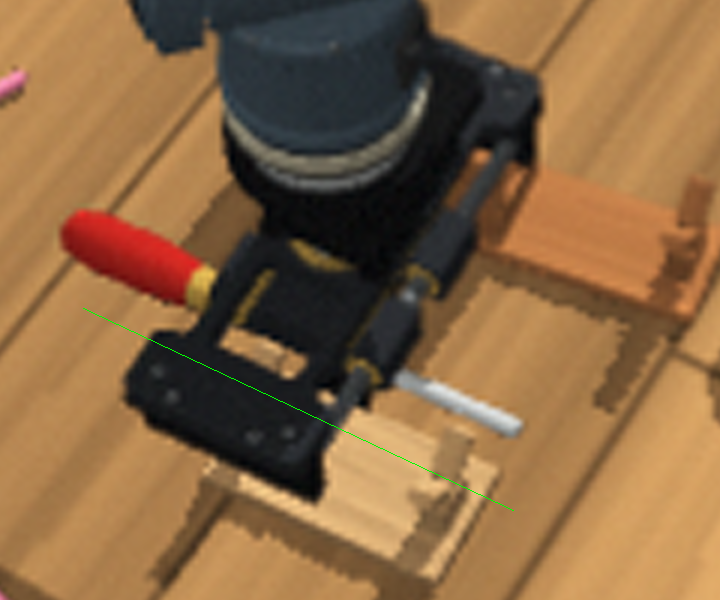

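Request:
send_rows([
  [0.04,0.11,0.5,0,0,0,1],
  [0,0,0.5,0,0,0,1],
  [0,0,0.5,0,0,0,1],
  [0,0,0.4,0,0,0,1],
  [0,0,0.3,0,0,0,1],
  [0,0,0.15,0,0,0,1],
  [0,0,0,0,0,0,1],
])

```text
time_s: 9.55
position: [0.558, -0.3789, 0.0324]
tcp_rot: [[0.999, 0.048, -0.0], [0.048, -0.999, 0.0], [-0.0, -0.0, -1.0]]
force: [-0.6, -0.2, -0.2]
opening: 0.074
```

```bash
python3 go.py .5582 -.3781 .029 2.7
```

```text
t 9.55 pos [ 0.558 -0.379  0.032] yaw 2.7674596707138024 zaxis [-0.  0. -1.] F [-0.64  -0.172 -0.199] open 0.074 | turn units 0.0067459670713788 shift(after turn) [ 0.011 -0.032  0.135] j [-43.653  47.33   81.603   0.001  51.077  43.579]
```

Lower the last 3 mm, open partly, lift, and back off to the handle.

Request:
send_rows([
  [0,0,0.12,0,0,0,1],
  [0,0,0,0,0,0,1],
  [0,0,0,0,0,0,0.5],
  [0,0,0,0,0,0,0],
  [0,0,0,0,0,0,-0.2],
  [0,0,0,0,0,0,-0.2],
  [0,0,0,0,0,0,-0.2],
  [0,0,-0.5,0,0,0,-0.2],
  [0,0,-1,0,0,0,-0.2],
  [0,0,-1,0,0,0,-0.2],
  [0,0,-1,0,0,0,-0.2],
])

```text
time_s: 10.92
position: [0.5581, -0.3791, 0.1188]
tcp_rot: [[0.999, 0.048, 0.001], [0.048, -0.999, -0.001], [0.001, 0.001, -1.0]]
force: [-0.5, -0.1, -0.9]
opening: 0.603
```

```bash
python3 go.py .4546 -.383 .029 2.7; python3 - <<'E'
from ov import *
s=[(rest,(-.13,0,.045),(.08,0,.045),G)]
overlay("top","pics/c_top.png",(320,130,470,260),5,s)
overlay("scene","pics/c_sc.png",(220,210,340,310),6,s)
E
```

```text
t 10.93 pos [ 0.558 -0.379  0.119] yaw 2.767546990579236 zaxis [ 0.001 -0.001 -1.   ] F [-0.535 -0.1   -0.945] open 0.603 | turn units 0.0067546990579245405 shift(after turn) [-4.145 -0.04   3.592] j [-43.654  40.749  79.398  -0.001  59.796  43.578]
```

View pics/c_sc.png

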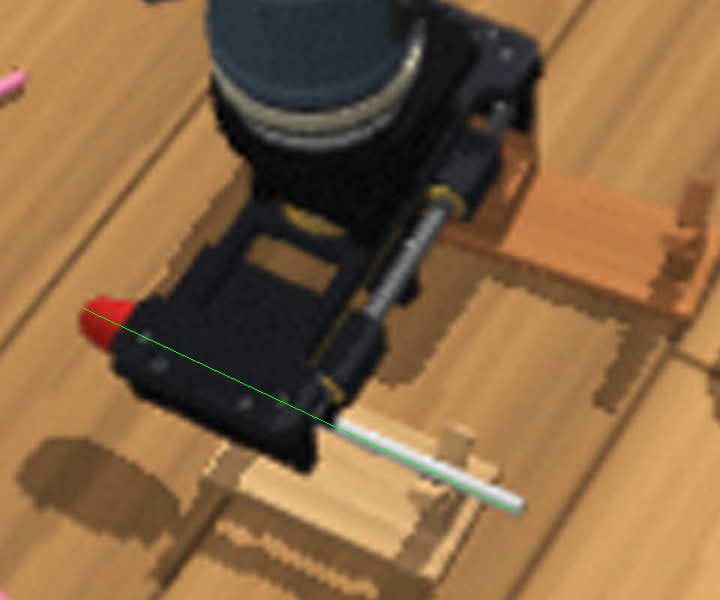

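Request:
send_rows([
  [-0.85,0,0,0,0,0,-0.2],
  [-0.85,0,0,0,0,0,-0.2],
  [-0.85,0,0,0,0,0,-0.2],
  [-0.8,-0.03,0,0,0,0,-0.2],
  [-0.8,0,0,0,0,0,-0.2],
  [0,0,1,0,0,0,-0.2],
  [0,0,1,0,0,0,-0.2],
  [0,0,1,0,0,0,-0.2],
  [0,0,0.7,0,0,0,-0.2],
  [0,0,0,0,0,0,-0.2],
])

```text
time_s: 12.28
position: [0.4535, -0.3822, 0.023]
tcp_rot: [[0.999, 0.048, -0.002], [0.048, -0.999, 0.003], [-0.002, -0.003, -1.0]]
force: [-0.0, 0.6, -0.8]
opening: 0.605
```

```bash
python3 go.py .4546 -.383 .026 2.7
```

```text
t 12.28 pos [ 0.453 -0.382  0.023] yaw 2.7671616627362092 zaxis [-0.002  0.003 -1.   ] F [-0.047  0.595 -0.789] open 0.605 | turn units 0.006716166273619706 shift(after turn) [ 0.043  0.033 -0.121] j [-50.912  44.028  94.329  -0.001  41.844  36.322]
```

Request:
send_rows([
  [0.04,0.03,-0.12,0,0,0,-0.2],
  [0,0,0,0,0,0,1],
  [0,0,0,0,0,0,1],
  [0,0,0,0,0,0,1],
  [0,0,0,0,0,0,1],
  [0,0,0,0,0,0,1],
  [0,0,0,0,0,0,1],
])

```text
time_s: 13.15
position: [0.4554, -0.3839, 0.0276]
tcp_rot: [[0.999, 0.048, 0.0], [0.048, -0.999, 0.0], [0.0, -0.0, -1.0]]
force: [0.1, 1.1, 0.4]
opening: 0.27
```

```bash
python3 go.py .4546 -.383 .126 2.7
```

```text
t 13.15 pos [ 0.455 -0.384  0.028] yaw 2.7641997118933954 zaxis [ 0.  0. -1.] F [0.115 1.114 0.407] open 0.27 | turn units 0.006419971189339435 shift(after turn) [-0.03  -0.037 -3.936] j [-50.874  43.661  94.042   0.006  42.296  36.358]
```

Request:
send_rows([
  [0,0,0,0,0,0,1],
  [0,0,-0.4,0,0,0,1],
  [0,0,-0.8,0,0,0,1],
  [0,0,-0.9,0,0,0,1],
  [0,0,-0.9,0,0,0,1],
  [0,0,-0.9,0,0,0,1],
  [0,0,0,0,0,0,1],
])

```text
time_s: 14.02
position: [0.4562, -0.385, 0.1272]
tcp_rot: [[0.999, 0.048, 0.003], [0.048, -0.999, -0.004], [0.003, 0.004, -1.0]]
force: [-0.4, 0.8, 0.0]
opening: 0.265
```

```bash
python3 go.py .5283 -.112 .126 108.6; python3 - <<'E'
from ov import *
g=fr(.4546+.095,-.383+.0045,2.7)
s=[(g,(-.13,0,.143),(.08,0,.143),G)]
overlay("top","pics/d_top.png",(320,130,470,260),5,s)
overlay("scene","pics/d_sc.png",(210,180,350,300),5,s)
E
```

```text
t 14.03 pos [ 0.456 -0.385  0.127] yaw 2.769716191632582 zaxis [ 0.003 -0.004 -1.   ] F [-0.379  0.77   0.033] open 0.265 | turn units -10.583028380836742 shift(after turn) [9.432 6.215 0.046] j [-50.875  34.938  91.308  -0.006  53.486  36.359]
```

View pics/d_sc.png

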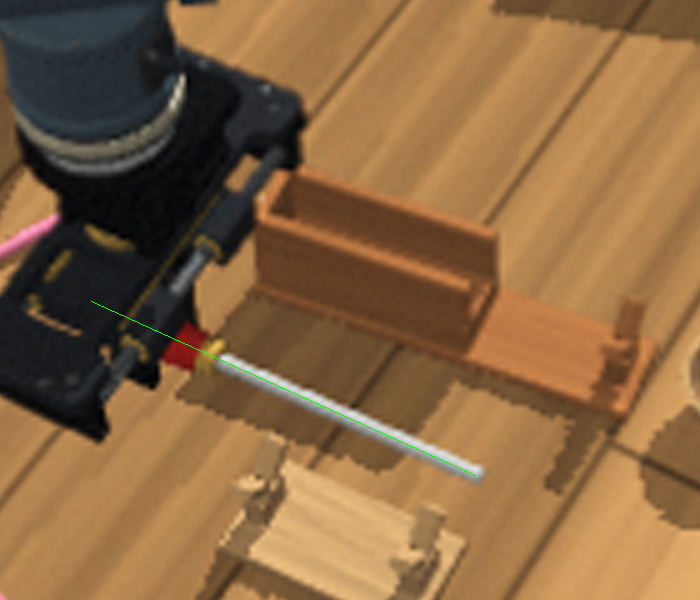

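Request:
send_rows([
  [0,0,0,0,0,-0.58,1],
  [0,0,0,0,0,-1,1],
  [0,0,0,0,0,-1,1],
  [0,0,0,0,0,-1,1],
  [0,0,0,0,0,-1,1],
  [0,0,0,0,0,-1,1],
  [0,0,0,0,0,-1,1],
  [0,0,0,0,0,-1,1],
  [0,0,0,0,0,-1,1],
  [0,0,0,0,0,-1,1],
  [0,0,0,0,0,-1,1],
])

```text
time_s: 15.5
position: [0.4547, -0.3832, 0.1235]
tcp_rot: [[-0.324, 0.946, -0.002], [0.946, 0.324, 0.002], [0.003, -0.001, -1.0]]
force: [-0.1, 0.2, -0.6]
opening: 0.266
```

Request:
send_rows([
  [0.6,0.4,0,0,0,0,1],
  [0.88,0.58,0,0,0,0,1],
  [0.88,0.58,0,0,0,0,1],
  [0.88,0.58,0,0,0,0,1],
  [0.88,0.58,0,0,0,0,1],
  [0.88,0.58,0,0,0,0,1],
  [0.88,0.58,0,0,0,0,1],
  [0.88,0.58,0,0,0,0,1],
  [0.88,0.58,0,0,0,0,1],
  [0.88,0.58,0,0,0,0,1],
  [0.9,0.6,0,0,0,0,1],
  [0,0,0,0,0,0,1],
])

```text
time_s: 17.0
position: [0.5269, -0.1082, 0.1244]
tcp_rot: [[-0.319, 0.948, -0.002], [0.948, 0.319, 0.001], [0.002, -0.002, -1.0]]
force: [-0.4, 0.1, -0.7]
opening: 0.259
```

```bash
python3 go.py .5283 -.112 .028 108.6
```

```text
t 17.0 pos [ 0.527 -0.108  0.124] yaw 108.61467794424294 zaxis [-0.002  0.001 -1.   ] F [-0.379  0.139 -0.696] open 0.259 | turn units 0.0014677944242947661 shift(after turn) [-0.163  0.004  3.856] j [-23.525  31.684  99.739   0.03   48.723 -42.159]
```

Request:
send_rows([
  [-0.16,0,0.6,0,0,0,1],
  [0,0,0.8,0,0,0,1],
  [0,0,0.8,0,0,0,1],
  [0,0,0.8,0,0,0,1],
  [0,0,0.8,0,0,0,1],
  [0,0,0,0,0,0,1],
  [0,0,0,0,0,0,1],
  [0,0,0,0,0,0,1],
])

```text
time_s: 18.0
position: [0.5295, -0.1154, 0.0307]
tcp_rot: [[-0.318, 0.948, 0.001], [0.948, 0.318, -0.001], [-0.001, 0.001, -1.0]]
force: [0.0, 0.1, -0.2]
opening: 0.267
```

```bash
python3 go.py .5283 -.112 .0276 108.6; python3 - <<'E'
from ov import *
s=segs[3:7]+[(chest,(-.03,-.33,.045),(-.03,-.095,.045),Y)]
a=overlay("top","pics/e_top.png",(160,170,320,270),5,s)
b=overlay("scene","pics/e_sc.png",(270,100,390,200),6,s)
for n,c in (("top",a),("scene",b)):
    for k,z in (("rod_tip",.045),("hole",.045),("rod_handle",.045)):
        for r in models.landmark_of(n,k)[:3]:
            print(n,k,np.round(r["point"],1),round(r["confidence"],2),onz(c,r["point"],z))
tip=np.array([.5283,-.112])+.175*np.array([-.319,.948]); print(tip)
E
```

```text
t 18.0 pos [ 0.53  -0.115  0.031] yaw 108.53182771044304 zaxis [ 0.001 -0.001 -1.   ] F [ 0.032  0.091 -0.206] open 0.267 | turn units -0.006817228955696919 shift(after turn) [ 0.146 -0.003  0.123] j [-24.117  41.02  102.057  -0.002  36.835 -42.647]
top rod_tip [368.8 282.6] 0.72 [ 0.30580928 -0.26882184  0.045     ]
top rod_tip [175.3  72.1] 0.69 [0.86408542 0.2228812  0.045     ]
top hole [229.  223.3] 0.73 [0.46312901 0.08132268 0.045     ]
top hole [175.6 193.8] 0.63 [0.54130048 0.21821311 0.045     ]
top rod_handle [432.1 304.3] 0.79 [ 0.24609786 -0.42854415  0.045     ]
scene rod_tip [219.2 220.6] 0.68 [ 0.30917468 -0.29882559  0.045     ]
scene rod_tip [472.9 183.3] 0.68 [0.87911879 0.18941808 0.045     ]
scene hole [335.4 153.9] 0.67 [0.46501704 0.08863298 0.045     ]
scene rod_handle [166.3 256.6] 0.69 [ 0.2596283 -0.4625994  0.045    ]
scene rod_handle [322.6 207.2] 0.57 [ 0.53334687 -0.11509823  0.045     ]
scene rod_handle [421.2 159.7] 0.56 [0.7071635  0.20144857 0.045     ]
[0.472475 0.0539  ]
```

View pics/e_sc.png

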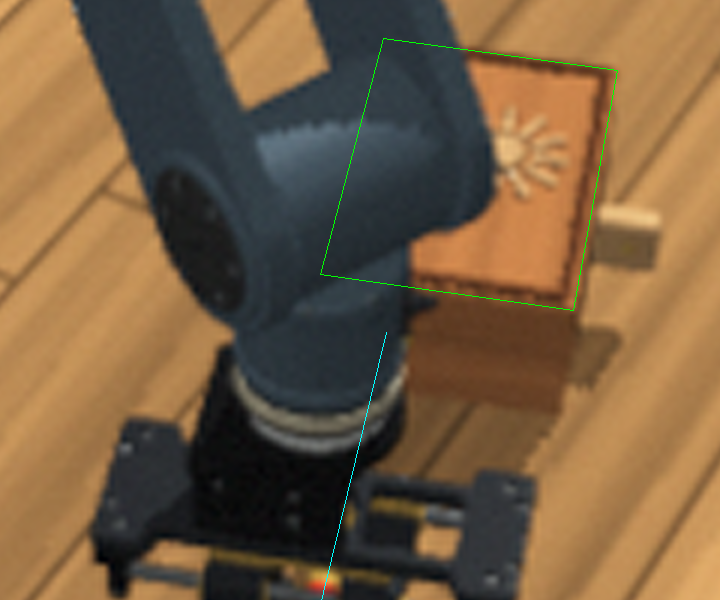

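View pics/e_top.png

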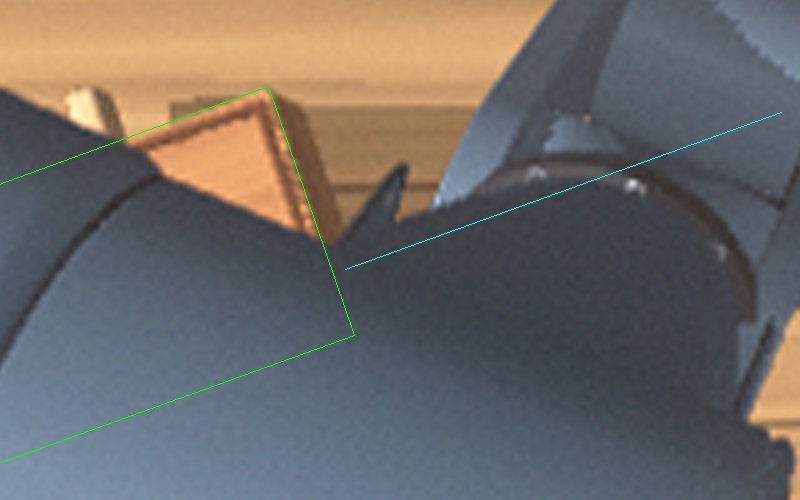

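Request:
send_rows([
  [0,0,0.12,0,0,0,1],
  [0.3,0,0,0,0,0,1],
  [0.4,0,0,0,0,0,1],
  [0.4,0,0,0,0,0,1],
  [0.3,0,0,0,0,0,1],
  [0.2,0,0,0,0,0,1],
  [0,0,0,0,0,0,1],
])

```text
time_s: 19.27
position: [0.5162, -0.0766, 0.0271]
tcp_rot: [[-0.319, 0.948, -0.0], [0.948, 0.319, 0.0], [0.0, -0.0, -1.0]]
force: [0.1, 0.1, -0.2]
opening: 0.266
```

```bash
python3 go.py .4661 .0729 .0276 108.6
```

```text
t 19.27 pos [ 0.516 -0.077  0.027] yaw 108.60554636755887 zaxis [-0.  0. -1.] F [ 0.146  0.053 -0.205] open 0.266 | turn units 0.0005546367558878273 shift(after turn) [ 6.307  0.009 -0.02 ] j [-20.723  40.652 104.99   -0.003  34.365 -39.326]
```

Request:
send_rows([
  [0.3,0,0,0,0,0,1],
  [0.4,0,0,0,0,0,1],
  [0.5,0,0,0,0,0,1],
  [0,0,0,0,0,0,1],
])

```text
time_s: 19.77
position: [0.5057, -0.0473, 0.027]
tcp_rot: [[-0.32, 0.947, -0.002], [0.947, 0.32, 0.001], [0.001, -0.001, -1.0]]
force: [0.6, -0.6, -1.1]
opening: 0.27
```

```bash
python3 - <<'E'
from ov import *
s=segs[3:7]
b=overlay("scene","pics/f_sc.png",(270,100,390,200),6,s)
E
```

```text
(no output)
```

View pics/f_sc.png

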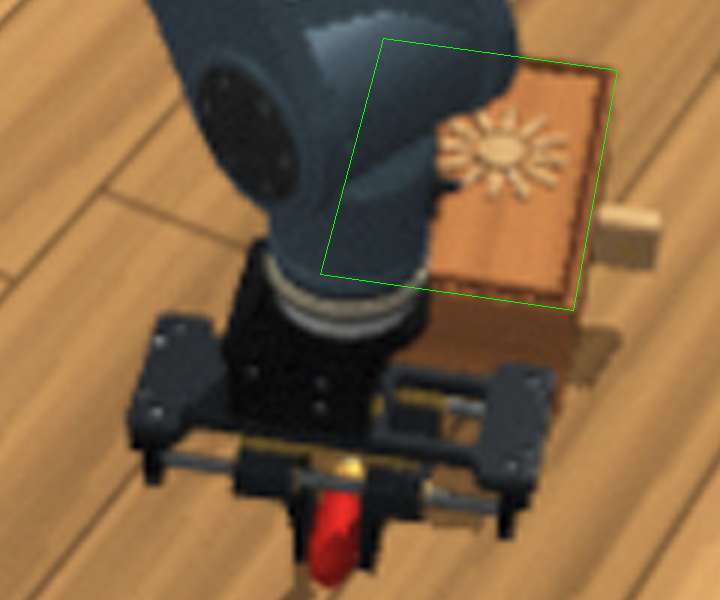

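Request:
send_rows([
  [0.4,0,0,0,0,0,1],
  [0.6,0,0,0,0,0,1],
  [0.6,0,0,0,0,0,1],
  [0.6,0,0,0,0,0,1],
  [0.4,0,0,0,0,0,1],
  [0,0,0,0,0,0,1],
])

```text
time_s: 20.58
position: [0.4856, 0.0139, 0.027]
tcp_rot: [[-0.32, 0.947, -0.0], [0.947, 0.32, 0.0], [0.0, -0.0, -1.0]]
force: [-0.4, -0.6, -1.2]
opening: 0.265
```

```bash
python3 go.py .4789 .0349 .0276 108.6
```

```text
t 20.57 pos [0.486 0.014 0.027] yaw 108.65651727551409 zaxis [-0.  0. -1.] F [-0.43  -0.616 -1.182] open 0.265 | turn units 0.0056517275514096355 shift(after turn) [ 0.88   0.014 -0.022] j [-11.562  39.458 110.199  -0.004  30.371 -30.215]
```

Request:
send_rows([
  [0.3,0,0,0,0,0,1],
  [0.25,0,0,0,0,0,1],
  [0.2,0,0,0,0,0,1],
  [0.15,0,0,0,0,0,1],
  [0.1,0,0,0,0,0,1],
  [0,0,0,0,0,0,1],
  [0,0,0,0,0,0,1],
])

```text
time_s: 21.45
position: [0.4801, 0.0353, 0.0274]
tcp_rot: [[-0.32, 0.947, 0.004], [0.947, 0.32, -0.002], [-0.003, 0.003, -1.0]]
force: [1.6, -6.1, 0.1]
opening: 0.272
```

```bash
python3 go.py .4789 .0349 .0276 108.6;python3 - <<'E'
from ov import *
b=overlay("scene","pics/g_sc.png",(270,100,390,200),6,segs[3:7])
E
```

```text
t 21.45 pos [0.48  0.035 0.027] yaw 108.64803934380079 zaxis [ 0.004 -0.002 -1.   ] F [ 1.601 -6.061  0.11 ] open 0.272 | turn units 0.00480393438007809 shift(after turn) [ 0.001 -0.052 -0.009] j [ -9.07   39.249 111.015  -0.175  29.486 -27.566]
```

View pics/g_sc.png

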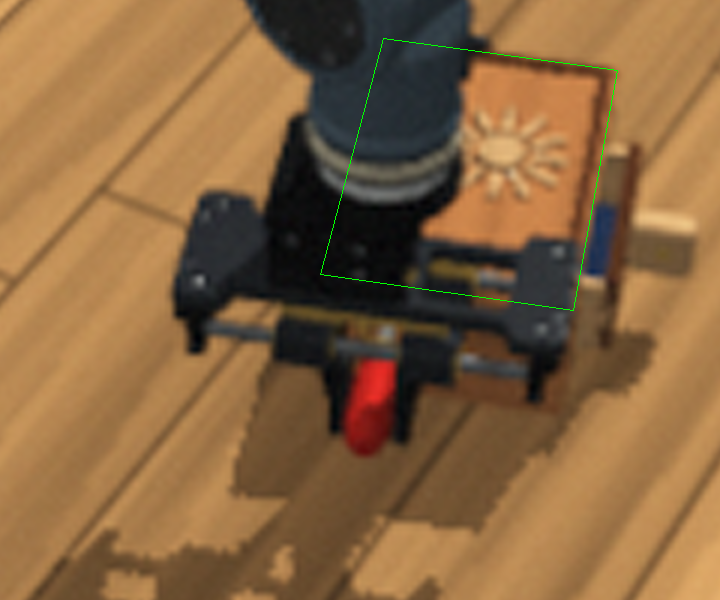

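The tray has sprung out, with the push force at about 6 N. Now I withdraw the rod straight back.

Request:
send_rows([
  [-0.4,0,0,0,0,0,1],
  [-0.6,0,0,0,0,0,1],
  [-0.7,0,0,0,0,0,1],
  [-0.7,0,0,0,0,0,1],
  [-0.7,0,0,0,0,0,1],
  [-0.7,0,0,0,0,0,1],
  [-0.7,0,0,0,0,0,1],
  [-0.7,0,0,0,0,0,1],
  [-0.7,0,0,0,0,0,1],
  [-0.4,0,0,0,0,0,1],
  [0,0,0,0,0,0,1],
])

```text
time_s: 22.88
position: [0.5286, -0.1134, 0.0271]
tcp_rot: [[-0.317, 0.948, 0.001], [0.948, 0.317, -0.0], [-0.0, 0.0, -1.0]]
force: [1.2, -0.3, -0.7]
opening: 0.27
```

```bash
python3 go.py .5283 -.112 .126 108.6
```

```text
t 22.88 pos [ 0.529 -0.113  0.027] yaw 108.50428987176923 zaxis [ 0.001 -0.    -1.   ] F [ 1.178 -0.281 -0.719] open 0.27 | turn units -0.00957101282307633 shift(after turn) [ 0.055  0.006 -3.957] j [-23.954  41.355 102.269   0.009  36.347 -42.466]
```

Lift, return over the rest by the reverse route.

Request:
send_rows([
  [0,0,-0.6,0,0,0,1],
  [0,0,-0.9,0,0,0,1],
  [0,0,-0.9,0,0,0,1],
  [0,0,-0.9,0,0,0,1],
  [0,0,-0.7,0,0,0,1],
  [-0.6,-0.4,0,0,0,0,1],
  [-0.88,-0.58,0,0,0,0,1],
  [-0.88,-0.58,0,0,0,0,1],
  [-0.88,-0.58,0,0,0,0,1],
  [-0.88,-0.58,0,0,0,0,1],
  [-0.88,-0.58,0,0,0,0,1],
  [-0.88,-0.58,0,0,0,0,1],
])

```text
time_s: 24.38
position: [0.4817, -0.2838, 0.1264]
tcp_rot: [[-0.318, 0.948, -0.001], [0.948, 0.318, 0.001], [0.001, -0.001, -1.0]]
force: [-0.1, 0.5, -0.8]
opening: 0.27
```

Request:
send_rows([
  [-0.88,-0.58,0,0,0,0,1],
  [-0.88,-0.58,0,0,0,0,1],
  [-0.88,-0.58,0,0,0,0,1],
  [-0.8,-0.55,0,0,0,0,1],
  [0,0,0,0,0,0.58,1],
  [0,0,0,0,0,1,1],
  [0,0,0,0,0,1,1],
  [0,0,0,0,0,1,1],
  [0,0,0,0,0,1,1],
  [0,0,0,0,0,1,1],
  [0,0,0,0,0,1,1],
  [0,0,0,0,0,1,1],
])

```text
time_s: 25.88
position: [0.4554, -0.3827, 0.1266]
tcp_rot: [[0.844, 0.536, -0.001], [0.536, -0.844, 0.001], [-0.0, -0.001, -1.0]]
force: [-0.7, -0.7, 0.1]
opening: 0.273
```

Request:
send_rows([
  [0,0,0,0,0,1,1],
  [0,0,0,0,0,1,1],
  [0,0,0,0,0,1,1],
  [0,0,0,0,0,0,1],
  [0,0,0,0,0,0,1],
])

```text
time_s: 26.5
position: [0.4558, -0.3826, 0.1268]
tcp_rot: [[0.999, 0.051, -0.001], [0.051, -0.999, 0.001], [-0.001, -0.001, -1.0]]
force: [-0.5, 0.1, 0.0]
opening: 0.267
```

```bash
python3 go.py .4551 -.3835 .0276 2.7; python3 - <<'E'
from ov import *
g=fr(.4551+.095,-.3835+.0045,2.7)
s=[(g,(-.13,0,.143),(.08,0,.143),G)]
overlay("scene","pics/i_sc.png",(210,180,350,300),5,s)
E
```

```text
t 26.5 pos [ 0.456 -0.383  0.127] yaw 2.901946127841646 zaxis [-0.001  0.001 -1.   ] F [-0.521  0.053  0.002] open 0.267 | turn units 0.020194612784163724 shift(after turn) [-0.028  0.034  3.968] j [-50.76   34.95   91.364  -0.007  53.736  36.342]
```

View pics/i_sc.png

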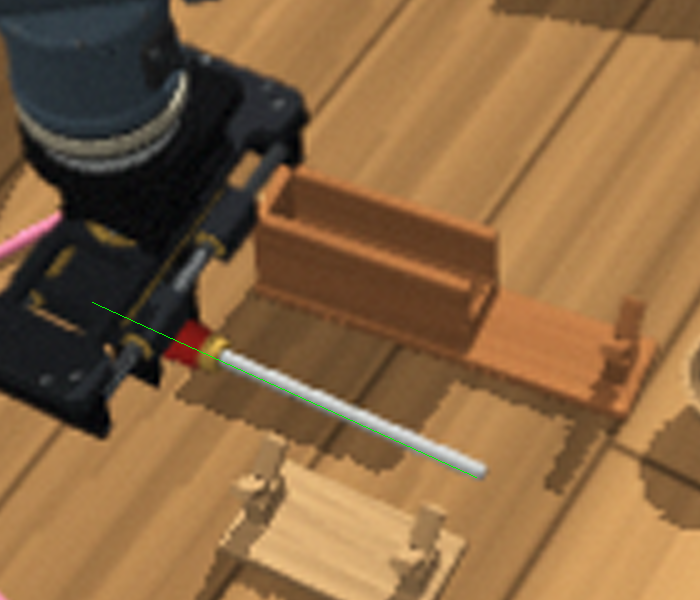

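The rod has not slipped in the hand. I lower it the same way as before.

Request:
send_rows([
  [-0.03,0.03,0.5,0,0,0.02,1],
  [0,0,0.7,0,0,0,1],
  [0,0,0.7,0,0,0,1],
  [0,0,0.6,0,0,0,1],
  [0,0,0.5,0,0,0,1],
  [0,0,0.4,0,0,0,1],
  [0,0,0.3,0,0,0,1],
  [0,0,0.15,0,0,0,1],
  [0,0,0,0,0,0,1],
  [0,0,0,0,0,0,1],
])

```text
time_s: 27.8
position: [0.4557, -0.3836, 0.0312]
tcp_rot: [[0.999, 0.045, 0.001], [0.045, -0.999, -0.001], [0.001, 0.001, -1.0]]
force: [-0.5, -1.3, -1.0]
opening: 0.261
```

```bash
python3 go.py .4551 -.3835 .0276 2.7
```

```text
t 27.8 pos [ 0.456 -0.384  0.031] yaw 2.566413250321961 zaxis [ 0.001 -0.001 -1.   ] F [-0.468 -1.262 -0.951] open 0.261 | turn units -0.013358674967804518 shift(after turn) [-0.025 -0.005  0.145] j [-50.829  43.316  94.014   0.002  42.619  36.603]
```

Request:
send_rows([
  [0,0,0.12,0,0,0,1],
  [0,0,0,0,0,0,1],
  [0,0,0,0,0,0,0.4],
  [0,0,0,0,0,0,0.1],
  [0,0,0,0,0,0,-0.2],
  [0,0,0,0,0,0,-0.2],
  [0,0,0,0,0,0,-0.2],
  [0,0,-0.5,0,0,0,-0.2],
  [0,0,-1,0,0,0,-0.2],
  [0,0,-1,0,0,0,-0.2],
  [0,0,-1,0,0,0,-0.2],
  [0,0,-1,0,0,0,-0.2],
])

```text
time_s: 29.3
position: [0.4555, -0.3834, 0.1421]
tcp_rot: [[0.999, 0.045, 0.001], [0.045, -0.999, -0.001], [0.001, 0.001, -1.0]]
force: [0.8, 0.3, -0.1]
opening: 0.599
```

```bash
python3 - <<'E'
from ov import *
np.set_printoptions(precision=4,suppress=True)
s=[(rest,(-.13,0,.045),(.08,0,.045),G)]
c=overlay("scene","pics/k_sc.png",(210,180,350,300),5,s)
t=overlay("top","pics/k_top.png",(130,100,450,270),2.4,s+segs[3:7])
for n,c in(("scene",c),("top",t)):
  for r in models.landmark_of(n,"tray_pull")[:3]: print(n,"pull",np.round(r["point"]),r["confidence"],onz(c,r["point"],.044))
  for m in models.masks_of(n,"tray_pull")[:3]: print(n,m["extent"],np.median(cloud(c,m["mask"]),0) )
R=.948,.319
for d in (.02,.025,.03): print(d,chest((.087+d,0,0)))
E
python3 go.py .567 .218 .13 18.6
```

```text
scene pull [380. 140.] 0.59 [0.5586 0.2186 0.044 ]
scene [367.8, 125.9, 384.6, 153.9] [0.5464 0.2091 0.0481]
top pull [176. 183.] 0.6 [0.5689 0.2171 0.044 ]
top [154.3, 180.7, 203.6, 206.3] [0.5432 0.2112 0.0578]
0.02 [0.5624 0.2161 0.    ]
0.025 [0.5672 0.2177 0.    ]
0.03 [0.5719 0.2193 0.    ]
t 29.6 pos [ 0.455 -0.383  0.139] yaw 2.5641129523374984 zaxis [-0.001  0.001 -1.   ] F [-0.631 -0.262 -0.54 ] open 0.6 | turn units -1.6035887047662498 shift(after turn) [ 11.913 -21.344   0.379] j [-50.833  33.916  90.882  -0.     55.312  36.603]
```

View pics/k_sc.png

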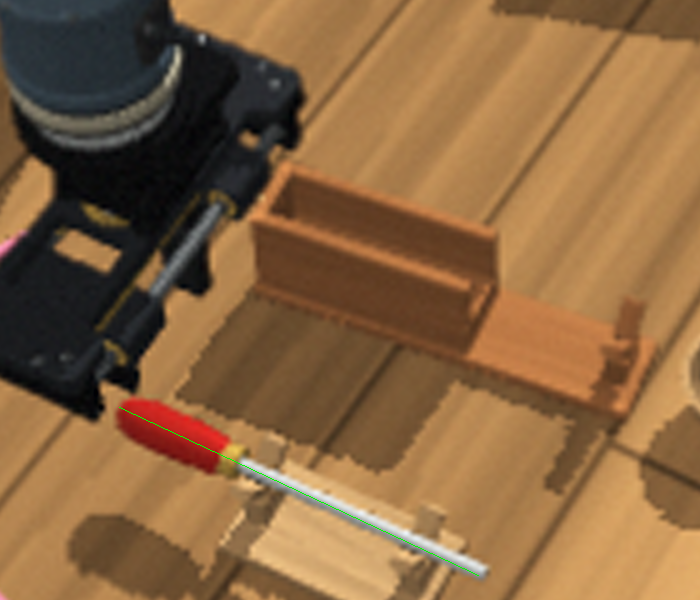

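View pics/k_top.png

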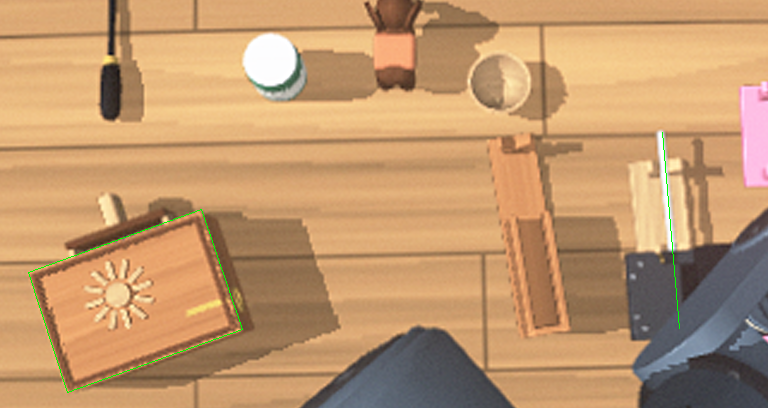

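Request:
send_rows([
  [0,0,0,0,0,-0.8,-0.2],
  [0,0,0,0,0,-0.8,-0.2],
  [0.5,-0.9,0,0,0,0,-0.2],
  [0.5,-0.9,0,0,0,0,-0.2],
  [0.5,-0.9,0,0,0,0,-0.2],
  [0.5,-0.9,0,0,0,0,-0.2],
  [0.5,-0.9,0,0,0,0,-0.2],
  [0.5,-0.9,0,0,0,0,-0.2],
  [0.5,-0.9,0,0,0,0,-0.2],
  [0.5,-0.9,0,0,0,0,-0.2],
  [0.5,-0.9,0,0,0,0,-0.2],
  [0.5,-0.9,0,0,0,0,-0.2],
])

```text
time_s: 31.1
position: [0.5016, -0.1272, 0.1401]
tcp_rot: [[0.948, 0.318, -0.001], [0.318, -0.948, 0.001], [-0.001, -0.001, -1.0]]
force: [-0.4, 0.1, 0.2]
opening: 0.6
```

Request:
send_rows([
  [0.5,-0.9,0,0,0,0,-0.2],
  [0.5,-0.9,0,0,0,0,-0.2],
  [0.5,-0.9,0,0,0,0,-0.2],
  [0.5,-0.9,0,0,0,0,-0.2],
  [0.5,-0.9,0,0,0,0,-0.2],
  [0.5,-0.9,0,0,0,0,-0.2],
  [0.5,-0.9,0,0,0,0,-0.2],
  [0.5,-0.9,0,0,0,0,-0.2],
  [0.5,-0.9,0,0,0,0,-0.2],
  [0.5,-0.9,0,0,0,0,-0.2],
  [0.5,-0.9,0,0,0,0,-0.2],
  [0,0,0,0,0,0,-0.2],
])

```text
time_s: 32.6
position: [0.5523, 0.151, 0.14]
tcp_rot: [[0.947, 0.321, -0.001], [0.321, -0.947, 0.0], [-0.001, -0.001, -1.0]]
force: [0.0, -1.2, -0.6]
opening: 0.599
```

```bash
python3 go.py .565 .217 .027 18.6
```

```text
t 32.6 pos [0.552 0.151 0.14 ] yaw 18.753160087858838 zaxis [-0.001  0.    -1.   ] F [ 0.015 -1.164 -0.625] open 0.599 | turn units 0.015316008785885061 shift(after turn) [ 1.322 -2.341  4.522] j [ 4.103 32.434 94.127  0.02  53.495 75.338]
```

Request:
send_rows([
  [0.45,-0.8,0,0,0,0.01,-0.2],
  [0.45,-0.8,0,0,0,0,-0.2],
  [0.42,-0.74,0,0,0,0,-0.2],
  [0,0,0,0,0,0,-0.2],
  [0,0,0,0,0,0,-0.2],
])

```text
time_s: 33.22
position: [0.5661, 0.2136, 0.1401]
tcp_rot: [[0.949, 0.317, -0.001], [0.317, -0.949, -0.001], [-0.001, 0.0, -1.0]]
force: [0.0, -0.3, 0.2]
opening: 0.601
```

```bash
python3 go.py .565 .217 .027 18.6; python3 - <<'E'
from ov import *
pl=[(chest,(.087+.023-.03,0,.061),(.087+.023+.014,0,.061),G)]
overlay("scene","pics/l_sc.png",(300,60,430,170),5,pl)
overlay("top","pics/l_top.png",(110,120,270,240),4,pl)
E
```

```text
t 33.23 pos [0.566 0.214 0.14 ] yaw 18.467531437389606 zaxis [-0.001 -0.001 -1.   ] F [ 0.018 -0.279  0.215] open 0.601 | turn units -0.013246856261039852 shift(after turn) [ 0.003 -0.143  4.524] j [10.115 34.54  89.318 -0.034 56.201 81.666]
```

View pics/l_sc.png

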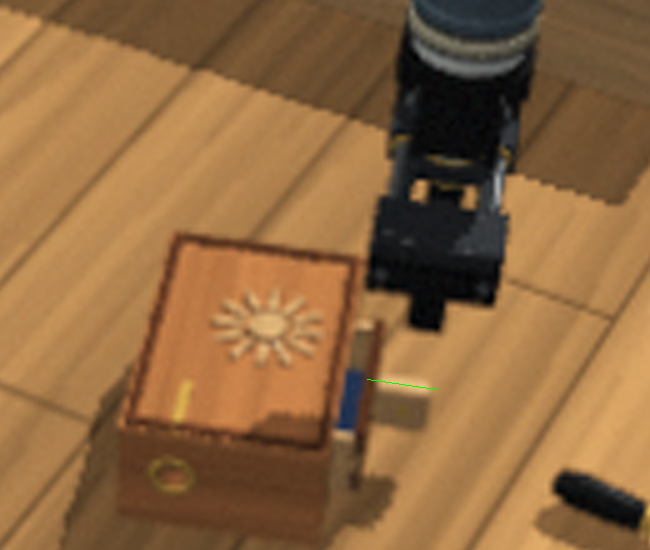

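Request:
send_rows([
  [0,-0.14,0.6,0,0,0,-0.2],
  [0,0,1,0,0,0,-0.2],
  [0,0,0.9,0,0,0,-0.2],
  [0,0,0.8,0,0,0,-0.2],
  [0,0,0.7,0,0,0,-0.2],
  [0,0,0.5,0,0,0,-0.2],
  [0,0,0,0,0,0,-0.2],
  [0,0,0,0,0,0,1],
  [0,0,0,0,0,0,1],
  [0,0,0,0,0,0,1],
  [0,0,0,0,0,0,1],
  [0,0,0,0,0,0,1],
])

```text
time_s: 34.83
position: [0.5656, 0.2178, 0.0281]
tcp_rot: [[0.949, 0.316, 0.0], [0.316, -0.949, 0.001], [0.001, -0.0, -1.0]]
force: [-0.6, 2.0, 1.4]
opening: 0.179
```

```bash
python3 go.py .602 .2295 .027 18.6
```

```text
t 34.83 pos [0.566 0.218 0.028] yaw 18.45131289799907 zaxis [ 0.     0.001 -1.   ] F [-0.579  1.96   1.367] open 0.179 | turn units -0.01486871020009346 shift(after turn) [1.53  0.019 0.044] j [10.489 44.101 92.467  0.042 43.404 82.007]
```

Request:
send_rows([
  [0,0,0,0,0,0,1],
  [0.2,0,0,0,0,0,1],
  [0.3,0,0,0,0,0,1],
  [0.3,0,0,0,0,0,1],
  [0.3,0,0,0,0,0,1],
  [0.2,0,0,0,0,0,1],
  [0.1,0,0,0,0,0,1],
  [0,0,0,0,0,0,1],
])

```text
time_s: 35.83
position: [0.5997, 0.2291, 0.0281]
tcp_rot: [[0.949, 0.317, 0.002], [0.317, -0.949, 0.001], [0.002, -0.0, -1.0]]
force: [-0.0, 2.4, 4.1]
opening: 0.179
```

Request:
send_rows([
  [0.06,0,0,0,0,0,1],
  [0.06,0,0,0,0,0,1],
  [0,0,0,0,0,0,1],
  [0,0,0,0,0,0,1],
])

```text
time_s: 36.33
position: [0.6018, 0.2298, 0.028]
tcp_rot: [[0.949, 0.317, 0.001], [0.317, -0.949, 0.001], [0.001, -0.0, -1.0]]
force: [-1.8, 3.6, 4.8]
opening: 0.18
```

```bash
python3 go.py .602 .2295 .027 18.6
```

```text
t 36.33 pos [0.602 0.23  0.028] yaw 18.456266809235185 zaxis [ 0.001  0.001 -1.   ] F [-1.821  3.555  4.812] open 0.18 | turn units -0.014373319076480585 shift(after turn) [0.003 0.013 0.042] j [10.964 46.018 86.555  0.033 47.392 82.486]
```

Request:
send_rows([
  [0.08,0,0,0,0,0,1],
  [0.08,0,0,0,0,0,1],
  [0,0,0,0,0,0,1],
  [0,0,0,0,0,0,1],
])

```text
time_s: 36.83
position: [0.6054, 0.231, 0.028]
tcp_rot: [[0.949, 0.317, 0.0], [0.317, -0.949, 0.0], [0.0, -0.0, -1.0]]
force: [-2.1, 2.7, 5.6]
opening: 0.18
```

Request:
send_rows([
  [0.08,0,0,0,0,0,1],
  [0.08,0,0,0,0,0,1],
  [0,0,0,0,0,0,1],
  [0,0,0,0,0,0,1],
])

```text
time_s: 37.33
position: [0.6054, 0.231, 0.0279]
tcp_rot: [[0.948, 0.317, -0.008], [0.317, -0.948, -0.002], [-0.008, -0.0, -1.0]]
force: [-9.2, -0.2, 10.1]
opening: 0.183
```

```bash
python3 go.py .602 .2295 .027 18.6; python3 - <<'E'
from ov import *
pl=[(chest,(.065+.062,-.03,.061),(.065+.062,.03,.061),G),(chest,(.065+.098,-.02,.061),(.065+.098,.02,.061),Y)]
overlay("scene","pics/m_sc.png",(300,60,430,170),5,pl)
E
```

```text
t 37.33 pos [0.605 0.231 0.028] yaw 18.491760841008084 zaxis [-0.008 -0.002 -1.   ] F [-9.161 -0.193 10.107] open 0.183 | turn units -0.010823915899192117 shift(after turn) [-0.148  0.013  0.035] j [11.038 46.378 85.527 -0.051 48.572 82.58 ]
```

View pics/m_sc.png

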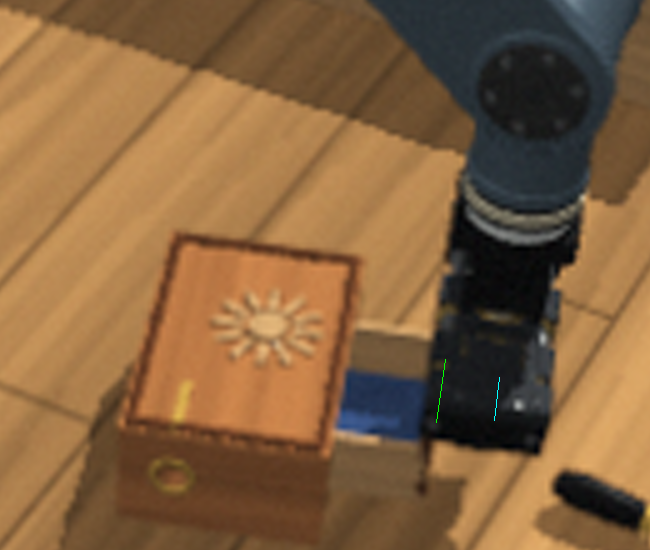

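The stop is reached: the position holds while the force rises to 9 N. I relax the pull, release and lift.

Request:
send_rows([
  [-0.12,0,0,0,0,0,1],
  [0,0,0,0,0,0,0.4],
  [0,0,0,0,0,0,0],
  [0,0,0,0,0,0,-0.2],
  [0,0,0,0,0,0,-0.2],
  [0,0,0,0,0,0,-0.2],
  [0,0,-0.5,0,0,0,-0.2],
  [0,0,-1,0,0,0,-0.2],
  [0,0,-1,0,0,0,-0.2],
  [0,0,-1,0,0,0,-0.2],
  [0,0,-1,0,0,0,-0.2],
  [0,0,-1,0,0,0,-0.2],
])

```text
time_s: 38.88
position: [0.6064, 0.2311, 0.1672]
tcp_rot: [[0.948, 0.317, 0.001], [0.317, -0.948, 0.0], [0.001, 0.0, -1.0]]
force: [0.4, -0.7, -0.2]
opening: 0.599
```

```bash
python3 go.py .602 .2295 .027 18.6; python3 - <<'E'
from ov import *
np.set_printoptions(precision=4,suppress=True)
pl=[(chest,(.065+.062,-.03,.061),(.065+.062,.03,.061),G),(rest,(-.13,0,.045),(.08,0,.045),G)]
c=overlay("scene","pics/n_sc.png",(230,60,430,310),2.4,pl)
t=overlay("top","pics/n_top.png",(130,100,450,270),2.4,pl)
for n,c in(("scene",c),("top",t)):
  for k,z in (("tray_pull",.044),("rod",.045),("elephant",0),("tin",0),("bowl",0)):
    for r in models.landmark_of(n,k)[:2]: print(n,k,np.round(r["point"]),round(r["confidence"],2),onz(c,r["point"],z)[:2])
print(chest((.087+.062,0,.044)))
E
```

```text
t 38.88 pos [0.606 0.231 0.167] yaw 18.472460593159582 zaxis [ 0.001  0.    -1.   ] F [ 0.43  -0.653 -0.155] open 0.599 | turn units -0.012753940684041254 shift(after turn) [-0.187  0.004  5.609] j [11.012 35.571 81.483 -0.003 62.875 82.541]
scene tray_pull [397. 144.] 0.86 [0.6132 0.2263]
scene rod [279. 282.] 0.91 [ 0.5541 -0.3779]
scene rod [451. 174.] 0.64 [0.8085 0.1919]
scene elephant [388. 237.] 0.74 [ 0.7281 -0.0867]
scene tin [398. 201.] 0.94 [0.7027 0.0496]
scene tin [278. 280.] 0.7 [ 0.5347 -0.3554]
scene bowl [356. 264.] 0.94 [ 0.6902 -0.2072]
top tray_pull [169. 170.] 0.55 [0.6036 0.2356]
top tray_pull [406. 184.] 0.22 [ 0.5535 -0.3722]
top rod [406. 185.] 0.6 [ 0.5521 -0.3719]
top rod [179. 104.] 0.56 [0.7769 0.2126]
top elephant [292. 129.] 0.66 [ 0.7144 -0.0816]
top elephant [338. 137.] 0.28 [ 0.6894 -0.2037]
top tin [247. 132.] 0.83 [0.7092 0.0414]
top bowl [337. 139.] 0.72 [ 0.6854 -0.2011]
[0.6022 0.2295 0.044 ]
```

View pics/n_sc.png

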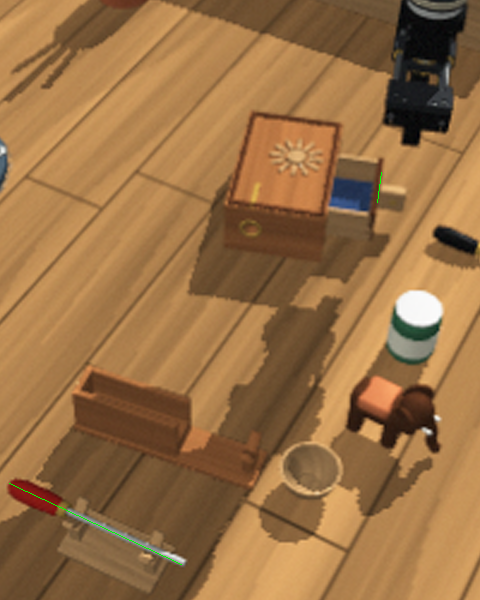

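View pics/n_top.png

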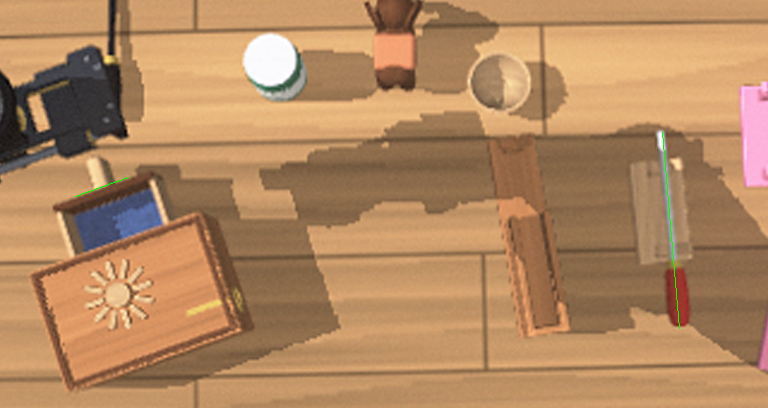

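```bash
python3 -c "
from rig import bot; print(bot.hand_in())"
```

```text
the job is handed in; nothing more can be done
None
```

The job is handed in at about 39 s of the 72 s allowed, and my last pictures show every part of it done; the hand-in itself gave no verdict.

- **What I did:** I took the red rod from the rack by its shank, laid it in the pale rest and took it again by the handle. I then pushed it into the hole until the tray sprang out, at about 6 N with the tip roughly 125 mm deep by arm position. I drew it back, laid it in the rest again, and pulled the tray until it hit its stop, where the pull rose to about 9 N with no more travel.
- **Tray:** Its front sits on the line I drew for 62 mm out.
- **Rod:** It lies along the rest in both Vs. The network puts its origin 2 to 7 mm from the seat.
- **Bystanders:** The elephant, tin and bowl look upright and unmoved. The networks' points for them shifted by up to 12 mm between looks, which I take as scatter.
- **Gripper:** It is open, and clear above the tray.

**Not confirmed by picture:** during the push the arm hid the rod's tip in both cameras, so I steered by arm position and force. The tip's depth therefore comes from arm position alone.

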